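Rinse dish under the ratchet tube rack

ROBOT

A 6-joint arm with a two-finger parallel gripper is mounted at the origin on the work surface. World frame = base frame: x ahead of the robot, y to its left, z up, the work surface at z = 0. Lengths are in mm, angles in rad, forces in N, time in s.
With the tool pointing down it reaches from about 400 to 925 mm from the base axis. Payload 12.5 kg.
Tool frame: the origin (TCP) lies where the fingers leave the gripper's body, on its centre line; the fingertips stand 78 mm ahead of it and the grasp point (between the pads) lies 59 mm ahead of it (env.tip_extent is the distance from the TCP to the fingertips, in mm); z points along the fingers, y is the direction in which the jaws open and shut (so a half turn about z gives the same grasp; the last joint's range is limited). The gripper opens to 95 mm and grips with 3 to 60 N. Pads are 20 mm wide; open, the fingers measure 119 mm over their backs; the gripper's body (75 mm by 180 mm) begins 59 mm behind the grasp point.
Start: joints at [-1.285, 0.491, 1.559, -0, 1.092, -0.106], TCP at [238.68, -577.642, 292.261] pointing down, gripper open.
Joint ranges: [-3.1, 3.1], [-0.84, 2.19], [0.05, 2.79], [-1.13, 4.28], [0.06, 2.93], [-2.69, 2.69]. Speed limits (rad/s): [2.22, 2.22, 2.79, 3.14, 3.14, 3.14].

INTERFACE

Orientations are given as [roll, pitch, yaw] about the fixed x, y, z axes, in that order (R = Rz(yaw) Ry(pitch) Rx(roll)).
In Python, from cell import env gives the robot as it stands. The module is installed in compiled form; this text tells all that it offers.
- The arm moves only by the tool play_rows, never from a script. Its argument "targets" is a list of rows, each an object with "linear": the shift along the tool's x, y, z in mm, a list of three; "turn": the turn about the tool's z in rad. A call has 1 to 20 rows; each row is the pose to reach, as a shift and turn from the pose commanded when the call began, along the tool's axes at that moment; what a row does not reach only later rows make up. A row lasts 1/8 s, in which the tool goes at most 62.5 mm and 10.7 degrees, less where a joint would pass 70% of its speed; a pose out of reach is approached as far as the arm can. A call with a gripper value outside its range is refused whole. "hand" is the finger opening in mm, from 0 to 95.1, set as the call begins (left out, the last holds). The fingers move at their own pace and stop on an object; the grip force is fixed at half the most. Time passes only in rows, so rows that repeat a pose let the fingers close. It gives the time, the measured TCP pose, the force and the opening at its end, in the units of the state.
- env.state(): the state, without advancing time (a new reading comes with each control period).
- env.read_camera(name): name is "side" or "top"; returns (picture, depth): 480x640x3 uint8, red, green, blue; 480x640 float32, mm along the optical axis (not along the pixel's ray), 0 where there is no reading.
- env.camera_params(name): a dict with "fx", "fy", "cx", "cy" (pixels), "R" (3x3) and "t" (3): a world point X has camera coordinates R X + t. Camera axes: x right, y down, z forward; pixel columns grow to the right and rows downward; lengths in mm; the calibration is good to about 2 mm. A picture is of the moment at which its call begins. camera_params takes no time and is no camera call.
- env.job_done(): hands the job in, once; it reports no verdict.
The state is a dict: "t": time; "joints": joint angles; "qvel": joint speeds; "tau": joint torques, N m; "eef_pos": TCP position; "tcp_rot": TCP orientation; "ft_force": force on the tool from outside, world axes, zero at the start; "moment": the same for the moment, N m; "opening": opening from 0.0 (shut) to 1.0 (fully open).
Only numpy, scipy, OpenCV 4.12 (cv2) and the standard library are available. Lean on these libraries where they do the work, as an engineer would, in place of code of your own. Each camera call takes 0.05 s, during which the arm holds its last target.

TASK

Raise the tube rack on its ratchet stand by the lifting bar, click by click, to the top notch and let the pawl carry it, without straining the rail against its upper stop. Then slide the white dish in under the rack, straight and centred, until it presses lightly but positively against the foot of the stand, without ramming it, and let go of it. Finally press the pawl's pad down gently, without forcing it against its stop, and keep it down while the rack sinks all the way onto the dish floor; then leave everything standing and the other glassware undisturbed.

Things in the scene. Friction and masses are not known exactly. Their poses are not given: they have to be found in the camera images.
- stand: Fixed ratchet stand: grey foot 130 x 140 x 20 mm (x, y, z), aluminium post 185 mm tall at x = -35 to -15 mm, y = -15 to 15 mm. Origin on the table under the sliding rail's axis; z up, y points from the rail to the side where the tube rack hangs. The foot spans y = -110 to +30 mm.
- stop_face (a point): Middle of the foot's flat front face (stand y = +30 mm, 10 mm above the table; axes of the stand), against which the dish's plain end wall is pushed. A push of over 2 N between dish and foot counts as felt contact, over 20 N as ramming.
- rail (a joint): Height of the vertical rail and its rack over the lower stop, m. The pawl holds it at 0, 0.015, 0.030, 0.045, 0.060 (top notch; raise 1 to 5 mm past it to click). It starts at about 0.015. Upper stop 0.068; pulled 1.5 mm into it counts as strained. About 0.6 kg; lifting takes 8 to 20 N. Pawl out, it sinks damped at about 50 mm/s. On the dish floor it reads about 0.002.
- lift_bar (a point): Centre of the black lifting bar on top of the rail: 64 mm along the stand's x, 16 mm along y, 20 mm tall, 228 mm above the table at rail 0 and rising with the rail. Free all round, and 40 mm free beneath at rail 0. Axes of the stand.
- rack_floor (a point): Centre of the underside of the white wire tube rack that the rail carries: rack 70 mm (stand x, centred) by 110 mm (stand y 50 to 160 mm), underside 2 mm above the table at rail 0, 62 mm at the top notch; glass tubes reach 150 mm above the underside. Axes of the stand.
- pawl: Sprung steel pawl, a bell crank. Origin on its pivot (stand y -18 mm, 100 mm up), pivot axis its x. The nose, 35 mm above, catches the teeth on the rail's -y side; the tail reaches towards -y. At rest its axes are the stand's. Pressing the pad turns it about +x: nose clear at about 0.13 to 0.15 rad, hard stop at 0.168. It springs back when let go and clicks by itself as the rail rises.
- pawl_pad (a point): Centre of the top face of the black pad on the pawl's tail, 28 (x) x 26 (y) mm; at rest 107 mm above the table at stand y = -83 mm, 65 mm out from the pivot. Pressing it down takes about 2 to 8 N; down 8 to 9.5 mm frees the rail, the hard stop comes at about 11 mm; over 15 N is forcing.
- dish: Loose white rectangular dish, 108 (x) x 152 (y) x 48 mm tall, walls and floor 4 mm, 0.4 to 0.7 kg. Origin at the centre of its underside, z up, y towards its handle. It starts on the stand's +y side, handle pointing away. Home, its end wall touches the foot, origin at stand x 0, y 106 mm, axes parallel. It passes under the rack only at the top notch. It slides on the table with 2 to 5 N.
- dish_handle (a point): Centre of the dish's handle bar: 90 mm along the dish's x, 12 mm thick along y, 14 mm tall, 38 mm above the table, at dish y = +136 mm. Arms at dish x = -40 and +40 mm join it to the wall; the gap between bar and wall is 54 mm. With the dish home it is 76 mm clear of the rack. Axes of the dish.
- conical_flask: conical glass flask, 110 mm tall, 76 mm wide at the foot; stands loose on the table and is to be left alone. Origin at the centre of its underside.
- cylinder: clear measuring cylinder on a round foot, 170 mm tall, foot 60 mm across; stands loose on the table and is to be left alone. Origin at the centre of its underside.
- beaker: glass beaker, 85 mm tall, 68 mm across; stands loose on the table and is to be left alone. Origin at the centre of its underside.
- reagent_jar: brown jar with black cap, 85 mm tall, 60 mm across; stands loose on the table and is to be left alone. Origin at the centre of its underside.
- stopper: black rubber stopper, 28 mm tall, 34 mm across; stands loose on the table and is to be left alone. Origin at the centre of its underside.
- basin: small white porcelain bowl, 35 mm tall, 72 mm across; stands loose on the table and is to be left alone. Origin at the centre of its underside.
- water_bottle: clear bottle with blue cap, 190 mm tall, 64 mm across; stands loose on the table and is to be left alone. Origin at the centre of its underside.
Mind the look-alikes: they are no part of the job. Of the things shaped like the dish, the white one is meant.

How it is judged:
By the outcome, as a careful person would: the job done as asked, in the order asked, and still so for the second after the job is handed in, with the robot touching nothing.
It also fails if it takes over 66 s, if anything falls off the work surface, if the arm or the gripper's body presses on something with over 40 N, if the wrist force passes 120 N, or if a joint passes its speed limit or range.

## Working session

There is one attempt and no reset: what is moved stays moved. The work goes in short steps, Python scripts to look and compute and a tool call to move; the robot and the scene stay as the last step left them, time stands still between calls to the robot, and variables do not carry over. Pictures are saved under pics/ and viewed, and the job is handed in when it is done.

Besides the shell and the picture viewer there is one more tool, called after "Emit:" as name([rows], argument=value, ...), one row to a line, values as JSON. play_rows: Moves the arm, as the interface text tells. Its arguments: {"type":"object","properties":{"targets":{"type":"array","items":{"type":"object","properties":{"linear":{"type":"array","items":{"type":"number"}},"turn":{"type":"number"}}}},"hand":{"type":"number"}},"required":["targets"]}

```bash
mkdir -p pics; python3 - <<'E'
from cell import env
import cv2,numpy as np
s=env.state();print(s)
for n in("side","top"):
    p,d=env.read_camera(n);cv2.imwrite(f"pics/{n}0.png",p[:,:,::-1]);np.savez(f"pics/{n}0.npz",p=p,d=d)
    print(n,env.camera_params(n))
E
```

```text
{'t': 0.0, 'joints': array([-1.28460862e+00,  4.91621460e-01,  1.55949881e+00,  3.61257195e-06,
        1.09166104e+00, -1.05631043e-01]), 'qvel': array([ 0.00074774, -0.00161937,  0.00010334, -0.00115329,  0.00026353,
       -0.00132999]), 'tau': array([ 3.59535778e-03, -6.12636924e+01, -2.58173239e+01,  6.93198829e-02,
        4.83769155e-02, -1.42787821e-04]), 'eef_pos': array([ 238.62548028, -577.47416744,  291.60623244]), 'tcp_rot': array([-3.14041096e+00, -1.28511792e-04,  3.91817007e-01]), 'ft_force': array([0.60617805, 0.10310335, 0.23718319]), 'moment': array([-0.00369365,  0.01615266,  0.005894  ]), 'opening': 0.9977010078943654}
side {'fx': 497.79606118444264, 'fy': 497.79606118444264, 'cx': 308.0656104941546, 'cy': 237.15291560589415, 'R': array([[-0.71868673, -0.69519139,  0.0140823 ],
       [-0.5081435 ,  0.51127729, -0.69309864],
       [ 0.47463625, -0.50527662, -0.72070519]]), 't': array([345.46293141, 392.78758204, 988.47813641])}
top {'fx': 612.8217222061288, 'fy': 612.8217222061288, 'cx': 326.7855865809692, 'cy': 241.1652296418881, 'R': array([[ 0.00297685, -0.99985654,  0.01667471],
       [-0.99344065, -0.00486303, -0.11424547],
       [ 0.11431017, -0.01622524, -0.9933126 ]]), 't': array([ -63.73246884,  536.92291064, 1247.78104633])}
```

View pics/side0.png

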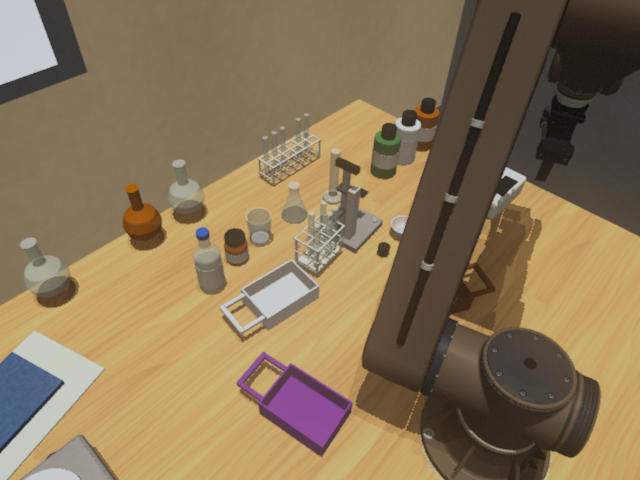

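View pics/top0.png

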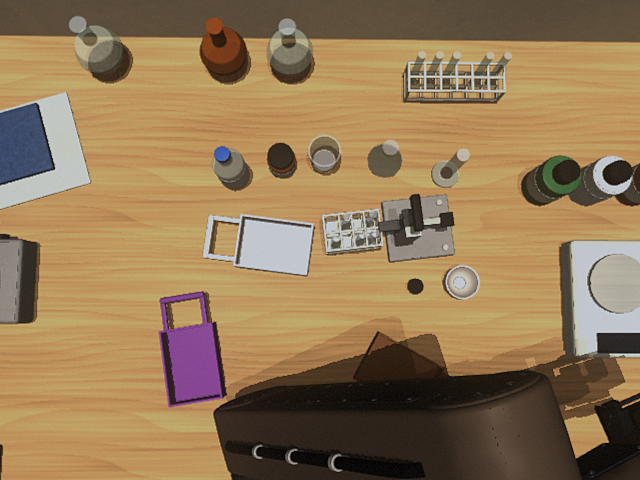

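The top image shows two dish-shaped things: white at about (274,245) and purple at (192,360). The white one is meant: it is on the stand's +y side with its handle pointing away. The stand is at about (418,228). Next I'll enlarge and measure.

```bash
cat > h.py <<'E'
from cell import env
import cv2,numpy as np
def cloud(n,d):
    c=env.camera_params(n);v,u=np.mgrid[:480,:640]
    P=np.stack([(u-c['cx'])/c['fx']*d,(v-c['cy'])/c['fy']*d,d],-1)
    W=(P-c['t'])@c['R']; W[d<=0]=np.nan
    return W
def proj(n,X):
    c=env.camera_params(n);q=np.asarray(X)@c['R'].T+c['t'];return np.stack([q[...,0]/q[...,2]*c['fx']+c['cx'],q[...,1]/q[...,2]*c['fy']+c['cy']],-1)
E
python3 - <<'E'
from h import *
z=np.load('pics/top0.npz');p,d=z['p'],z['d'];W=cloud('top',d)
cv2.imwrite('pics/c1.png',cv2.resize(p[180:310,195:465,::-1],None,fx=2.9,fy=2.9,interpolation=cv2.INTER_CUBIC))
z2=np.load('pics/side0.npz');cv2.imwrite('pics/c2.png',cv2.resize(z2['p'][130:350,215:415,::-1],None,fx=2.7,fy=2.7,interpolation=cv2.INTER_CUBIC))
def rect(m,name):
    q=W[m][:,:2].astype(np.float32);print(name,len(q),cv2.minAreaRect(q),np.nanmedian(W[m],axis=0))
u=np.mgrid[:480,:640][1];v=np.mgrid[:480,:640][0]
Z=W[...,2]
print('table',np.nanmedian(Z[300:330,240:340]))
box=(u>375)&(u<460)&(v>190)&(v<268)
for lo,hi in((12,28),(85,130),(150,200),(200,225),(225,280)):
    m=box&(Z>lo)&(Z<hi);rect(m,(lo,hi))
box=(u>200)&(u<320)&(v>205)&(v<280)
rect(box&(Z>42)&(Z<55),'rim'); rect(box&(Z>15)&(Z<60),'dish all');rect(box&(Z>25)&(Z<60)&(u<230),'handle')
E
```

```text
table 0.9042976840795491
(12, 28) 2653 ((567.26953125, -242.88507080078125), (131.0749969482422, 163.4298553466797), 6.713901042938232) [ 552.32335123 -268.10330889   20.79252431]
(85, 130) 702 ((556.7876586914062, -233.96275329589844), (73.1266860961914, 153.38194274902344), 0.30033352971076965) [ 564.30337454 -204.44365775  108.21953632]
(150, 200) 360 ((553.0302124023438, -190.64230346679688), (54.123512268066406, 81.34032440185547), 4.123854160308838) [ 543.59802234 -208.19503316  179.46829478]
(200, 225) 21 ((561.6104736328125, -208.87876892089844), (15.284928321838379, 4.545039176940918), 22.444046020507812) [ 563.22089561 -208.88051721  211.31995299]
(225, 280) 385 ((563.4320678710938, -214.59144592285156), (64.0447998046875, 16.877424240112305), 6.222607612609863) [ 562.36913948 -213.27388004  253.1571946 ]
rim 962 ((532.2775268554688, 81.65573120117188), (217.81600952148438, 108.37515258789062), 82.68185424804688) [539.02342852 122.85856898  47.2792365 ]
dish all 1361 ((532.306884765625, 82.19561767578125), (218.82186889648438, 108.4466781616211), 82.73199462890625) [543.62249169 120.07731005  45.43262876]
handle 470 ((542.3632202148438, 162.577880859375), (57.26460266113281, 90.28759002685547), 83.25325012207031) [540.83694084 178.51879311  44.52360795]
```

View pics/c1.png

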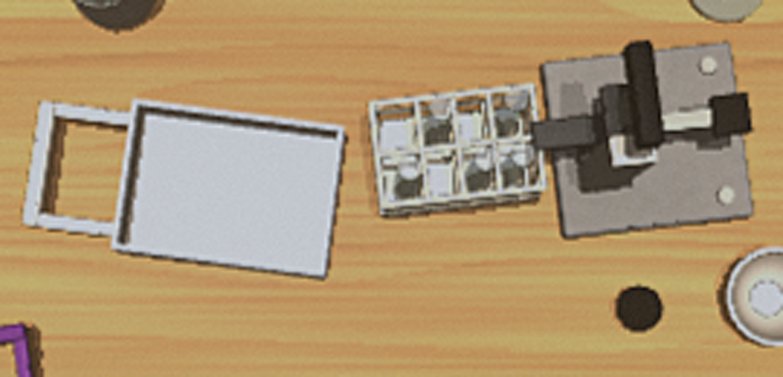

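View pics/c2.png

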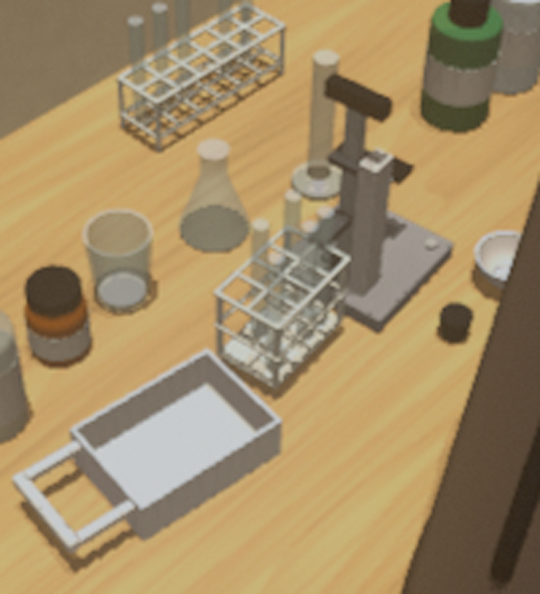

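```bash
python3 - <<'E'
from h import *
z=np.load('pics/top0.npz');p,d=z['p'],z['d'];W=cloud('top',d)
zs=np.load('pics/side0.npz');Ws=cloud('side',zs['d'])
v,u=np.mgrid[:480,:640];Z=W[...,2]
def rect(m,name,W=W):
    q=W[m][:,:2].astype(np.float32);print(name,len(q),cv2.minAreaRect(q),np.nanmedian(W[m][:,2]))
rect((u>375)&(u<460)&(v>190)&(v<268)&(Z>14)&(Z<26)&(W[...,1]<-189),'foot')
Zs=Ws[...,2];X=Ws[...,0];Y=Ws[...,1]
rect((Zs>246)&(Zs<270)&(X>520)&(X<610)&(Y>-240)&(Y<-190),'bar side',Ws)
rect((Zs>40)&(Zs<56)&(X>440)&(X<620)&(Y>-40)&(Y<220),'dish side',Ws)
rect((Zs>14)&(Zs<26)&(X>480)&(X<650)&(Y>-340)&(Y<-188),'foot side',Ws)
for nm,a in (('cyl',(430,475,145,190)),('flask',(365,405,138,180)),('beaker',(305,343,133,175)),('jar',(265,298,140,180)),('bottle',(208,255,145,190)),('basin',(443,482,263,302)),('stop',(405,426,276,296)),('pad',(436,458,208,230))):
    m=(u>a[0])&(u<a[1])&(v>a[2])&(v<a[3])&(Z>8)
    if nm=='pad': m&=(Z>95)&(Z<115)
    q=W[m];print(nm,np.percentile(q,[3,50,97],axis=0).round(0).tolist())
c=(zs['p'][60:220,470:630,::-1]);cv2.imwrite('pics/c3.png',cv2.resize(c,None,fx=3.5,fy=3.5))
E
```

```text
foot 2453 ((568.43017578125, -254.0902557373047), (130.60806274414062, 140.63540649414062), 6.8455657958984375) 20.772718999158105
bar side 147 ((559.2186889648438, -212.44419860839844), (63.448829650878906, 19.15559196472168), 5.658297538757324) 250.96661198185492
dish side 860 ((529.0452880859375, 82.03973388671875), (219.88546752929688, 111.9132080078125), 82.93113708496094) 44.30304359806081
foot side 740 ((564.1515502929688, -254.82347106933594), (129.4007568359375, 141.99533081054688), 6.043632507324219) 19.03397474963614
cyl [[664.0, -338.0, 9.0], [680.0, -310.0, 43.0], [709.0, -292.0, 173.0]]
flask [[684.0, -215.0, 11.0], [706.0, -180.0, 47.0], [738.0, -152.0, 113.0]]
beaker [[685.0, -83.0, 9.0], [729.0, -55.0, 58.0], [746.0, -24.0, 88.0]]
jar [[677.0, 9.0, 21.0], [697.0, 33.0, 84.0], [728.0, 59.0, 90.0]]
bottle [[649.0, 106.0, 19.0], [668.0, 128.0, 127.0], [700.0, 161.0, 193.0]]
basin [[422.0, -373.0, 9.0], [454.0, -349.0, 22.0], [484.0, -311.0, 39.0]]
stop [[430.0, -259.0, 25.0], [444.0, -245.0, 29.0], [459.0, -231.0, 33.0]]
pad [[560.0, -309.0, 100.0], [572.0, -295.0, 107.0], [586.0, -280.0, 112.0]]
```

View pics/c3.png

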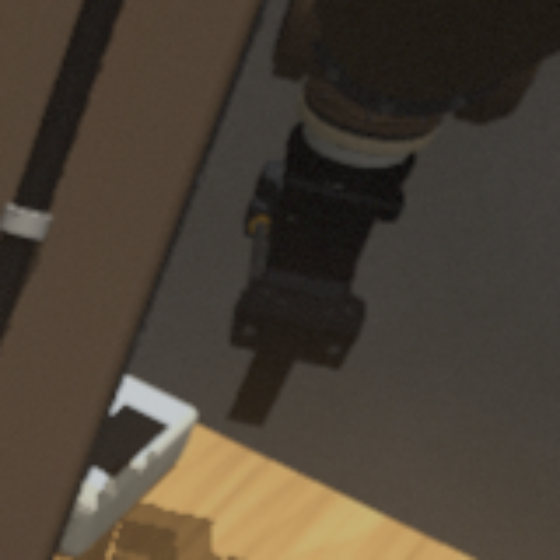

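```bash
cat >> h.py <<'E'
S0=np.array([561.7,-214.6]);SY=0.112
def st(x,y,o=S0,a=SY):
    c,s=np.cos(a),np.sin(a);return o+np.array([c*x-s*y,s*x+c*y])
def mv(frm,to): # (x,y,z,yaw) -> linear, turn (tool down)
    f,t=np.array(frm,float),np.array(to,float);c,s=np.cos(f[3]),np.sin(f[3]);d=t-f
    return np.round([c*d[0]+s*d[1],s*d[0]-c*d[1],-d[2]],1),round(-(d[3]),3)
E
python3 -c "
from h import *
print(mv((238.68,-577.64,292.26,.3918),(561.7,-214.6,350,.112)))"
```

```text
(array([ 437.2, -212.2,  -57.7]), np.float64(0.28))
```

Emit:
play_rows([
  {"linear": [20, -10, -20], "turn": 0.05},
  {"linear": [60, -30, -57.7], "turn": 0.15},
  {"linear": [115, -56, -57.7], "turn": 0.28},
  {"linear": [170, -82.5, -57.7], "turn": 0.28},
  {"linear": [225, -109, -57.7], "turn": 0.28},
  {"linear": [280, -136, -57.7], "turn": 0.28},
  {"linear": [335, -162.6, -57.7], "turn": 0.28},
  {"linear": [385, -187, -57.7], "turn": 0.28},
  {"linear": [420, -204, -57.7], "turn": 0.28},
  {"linear": [437.2, -212.2, -57.7], "turn": 0.28},
  {"linear": [437.2, -212.2, -57.7], "turn": 0.28},
  {"linear": [437.2, -212.2, -57.7], "turn": 0.28},
], hand=50)

```text
t: 1.6
eef_pos: [561.0, -215.6, 349.8]
tcp_rot: [3.142, 0.0, 0.111]
ft_force: [-0.1, -0.2, -0.3]
opening: 0.524
```

```bash
python3 - <<'E'
from h import *
s=env.state();print(s['eef_pos'],s['tcp_rot'],s['opening'],s['t'],s['ft_force'])
p,d=env.read_camera('side');cv2.imwrite('pics/c4.png',cv2.resize(p[80:320,230:470,::-1],None,fx=2.5,fy=2.5))
E
```

```text
[ 561.04840511 -215.56452724  349.82605943] [3.14152945e+00 4.27264020e-04 1.10853005e-01] 0.5242644528791225 1.6 [-0.12861414 -0.2448771  -0.33343975]
```

View pics/c4.png

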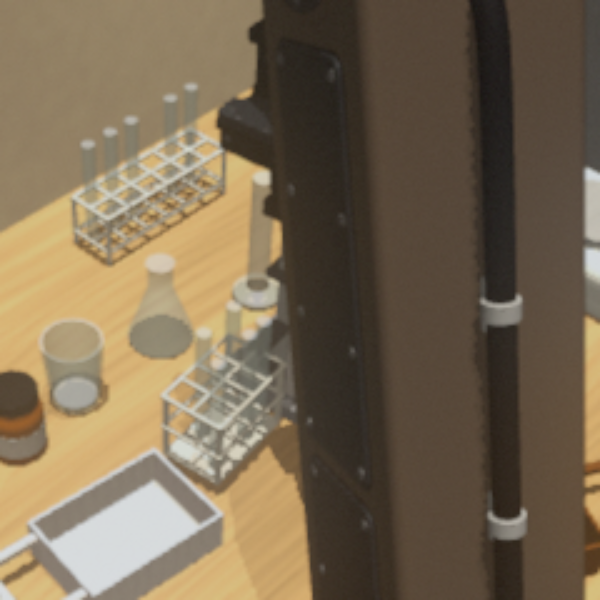

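The arm hides the bar and gripper here, but the side view shows the dish and rack undisturbed. I'll descend the 48 mm to the bar.

Emit:
play_rows([
  {"linear": [0, 0, 12], "turn": 0},
  {"linear": [0, 0, 25], "turn": 0},
  {"linear": [0, 0, 38], "turn": 0},
  {"linear": [0, 0, 48], "turn": 0},
  {"linear": [0, 0, 48], "turn": 0},
])

```text
t: 2.28
eef_pos: [561.6, -214.5, 301.0]
tcp_rot: [-3.141, 0.001, 0.112]
ft_force: [0.7, -0.2, -0.3]
opening: 0.525
```

Emit:
play_rows([
  {"linear": [0, 0, 0], "turn": 0},
  {"linear": [0, 0, 0], "turn": 0},
  {"linear": [0, 0, 0], "turn": 0},
  {"linear": [0, 0, 0], "turn": 0},
], hand=5)

```text
t: 2.78
eef_pos: [561.7, -214.6, 302.1]
tcp_rot: [3.141, -0.0, 0.112]
ft_force: [-0.2, 0.9, 0.6]
opening: 0.164
```

Emit:
play_rows([
  {"linear": [0, 0, -2], "turn": 0},
  {"linear": [0, 0, -4], "turn": 0},
  {"linear": [0, 0, -6.5], "turn": 0},
  {"linear": [0, 0, -9], "turn": 0},
  {"linear": [0, 0, -12], "turn": 0},
  {"linear": [0, 0, -15], "turn": 0},
  {"linear": [0, 0, -18], "turn": 0},
  {"linear": [0, 0, -18], "turn": 0},
])

```text
t: 3.78
eef_pos: [561.7, -214.5, 320.3]
tcp_rot: [3.141, -0.0, 0.112]
ft_force: [2.8, -1.1, -8.9]
opening: 0.165
```

```bash
python3 - <<'E'
from h import *
s=env.state();print(s['eef_pos'],s['opening'],s['t'],s['ft_force'])
for n in('side','top'):
    p,d=env.read_camera(n);cv2.imwrite(f'pics/d1{n}.png',p[:,:,::-1]);np.savez(f'pics/d1{n}.npz',p=p,d=d)
E
python3 -c "
import cv2,numpy as np
a=cv2.imread('pics/d1side.png')[130:350,200:420];b=cv2.imread('pics/d1top.png')[130:290,300:520]
cv2.imwrite('pics/d1.png',np.hstack([cv2.resize(a,(400,400)),cv2.resize(b,(400,291)) if 0 else cv2.resize(cv2.imread('pics/d1top.png')[100:320,290:510],(400,400))]))"
```

```text
[ 561.70118978 -214.52163257  320.26316531] 0.16540388855868104 3.775 [ 2.83915052 -1.12449822 -8.93757184]
```

View pics/d1.png

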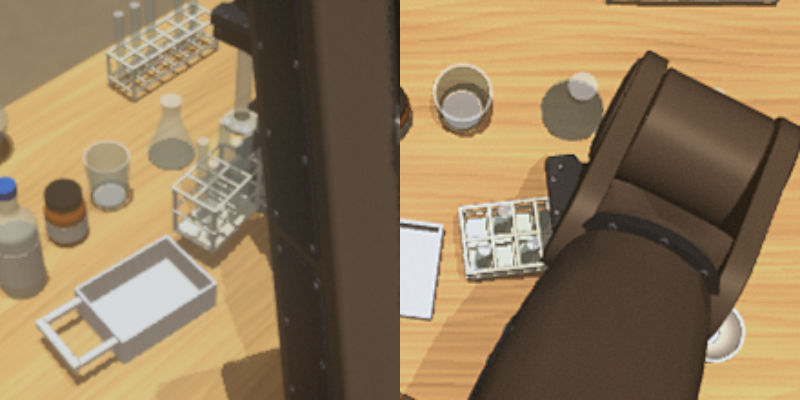

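The rack (right crop, about (505,237)) is carried at 8.9 N. I'll check how far it actually rose.

```bash
cat >> h.py <<'E'
def rackz(W,Wref):
    # register rack wire/glass heights: percentile in stand frame region y 70..150, |x|<32
    out=[]
    for A in (W,Wref):
        D=A[...,:2]-S0;c,s=np.cos(SY),np.sin(SY);x=c*D[...,0]+s*D[...,1];y=-s*D[...,0]+c*D[...,1]
        m=(abs(x)<45)&(y>85)&(y<170)&(A[...,2]>4)
        out.append(np.histogram(A[...,2][m],bins=np.arange(0,230,3))[0])
    return out
E
python3 - <<'E'
from h import *
for n in('top','side'):
    h1,h0=rackz(cloud(n,np.load(f'pics/d1{n}.npz')['d']),cloud(n,np.load(f'pics/{n}0.npz')['d']))
    print(n);print(h0.tolist());print(h1.tolist())
E
```

```text
top
[0, 34, 12, 0, 1, 28, 140, 205, 83, 11, 3, 4, 2, 1, 3, 4, 3, 6, 5, 27, 78, 88, 17, 5, 7, 3, 6, 4, 4, 7, 5, 2, 9, 40, 141, 209, 79, 9, 4, 2, 6, 4, 6, 4, 10, 4, 5, 5, 5, 4, 5, 3, 8, 5, 30, 81, 43, 10, 0, 0, 0, 0, 0, 0, 0, 0, 0, 0, 0, 0, 0, 0, 0, 0, 0, 0]
[0, 40, 17, 0, 0, 0, 0, 0, 0, 0, 3, 33, 145, 212, 75, 9, 4, 2, 2, 4, 3, 3, 5, 2, 6, 35, 84, 71, 32, 6, 4, 4, 4, 6, 7, 5, 6, 2, 5, 33, 145, 224, 83, 10, 7, 6, 9, 2, 1, 8, 4, 6, 3, 4, 7, 7, 5, 4, 10, 2, 28, 85, 50, 9, 0, 0, 0, 0, 0, 0, 0, 0, 0, 0, 0, 0]
side
[0, 1, 0, 1, 2, 58, 207, 80, 23, 18, 14, 11, 13, 12, 7, 13, 16, 6, 17, 53, 93, 21, 13, 14, 13, 12, 9, 15, 13, 10, 13, 9, 20, 58, 126, 60, 20, 15, 17, 15, 16, 20, 17, 17, 18, 19, 15, 19, 15, 17, 20, 17, 14, 21, 41, 37, 4, 0, 0, 0, 0, 0, 0, 0, 0, 0, 0, 0, 0, 0, 0, 0, 0, 0, 0, 0]
[0, 1, 1, 0, 0, 0, 0, 0, 0, 0, 5, 51, 208, 91, 22, 15, 15, 10, 11, 14, 13, 10, 10, 12, 20, 63, 87, 28, 18, 16, 15, 11, 10, 17, 13, 16, 16, 11, 10, 61, 148, 49, 22, 18, 13, 14, 17, 17, 17, 19, 18, 15, 22, 15, 16, 20, 21, 12, 19, 16, 36, 44, 7, 0, 0, 0, 0, 0, 0, 0, 0, 0, 0, 0, 0, 0]
```

The rack rose 18 mm with the bar, so there is no slip and the rail is at about 33 mm. Next I'll go to about 63.

Emit:
play_rows([
  {"linear": [0, 0, -2.5], "turn": 0},
  {"linear": [0, 0, -5.5], "turn": 0},
  {"linear": [0, 0, -8.5], "turn": 0},
  {"linear": [0, 0, -11.5], "turn": 0},
  {"linear": [0, 0, -14.5], "turn": 0},
  {"linear": [0, 0, -17.5], "turn": 0},
  {"linear": [0, 0, -20.5], "turn": 0},
  {"linear": [0, 0, -23.5], "turn": 0},
  {"linear": [0, 0, -26.5], "turn": 0},
  {"linear": [0, 0, -28.5], "turn": 0},
  {"linear": [0, 0, -30], "turn": 0},
  {"linear": [0, 0, -30], "turn": 0},
  {"linear": [0, 0, -30], "turn": 0},
])

```text
t: 5.5
eef_pos: [561.7, -214.5, 350.3]
tcp_rot: [3.141, -0.0, 0.112]
ft_force: [2.7, 1.4, -5.8]
opening: 0.17
```

```bash
cat >> h.py <<'E'
def rise(n,tag,ref='0'):
    p,d=env.read_camera(n);np.savez(f'pics/{tag}{n}.npz',p=p,d=d);cv2.imwrite(f'pics/{tag}{n}.png',p[:,:,::-1])
    f=f'pics/{n}0.npz'
    def hist(A):
        D=A[...,:2]-S0;c,s=np.cos(SY),np.sin(SY);x=c*D[...,0]+s*D[...,1];y=-s*D[...,0]+c*D[...,1]
        m=(abs(x)<45)&(y>85)&(y<170)&(A[...,2]>12)
        return np.histogram(A[...,2][m],bins=np.arange(0,260,.5))[0].astype(float)
    k=np.hanning(9);h1=np.convolve(hist(cloud(n,d)),k,'same');h0=np.convolve(hist(cloud(n,np.load(f)['d'])),k,'same')
    best=max(range(-40,150),key=lambda s:(np.roll(h0,s)*h1).sum());return best*.5
E
python3 - <<'E'
from h import *
print(env.state()['ft_force'],rise('top','e1'),rise('side','e1'))
E
```

```text
[ 2.66062342  1.3613095  -5.80620015] 48.0 48.0
```

Emit:
play_rows([
  {"linear": [0, 0, 1], "turn": 0},
  {"linear": [0, 0, 2], "turn": 0},
  {"linear": [0, 0, 3], "turn": 0},
  {"linear": [0, 0, 3], "turn": 0},
])

```text
t: 6.1
eef_pos: [561.7, -214.6, 347.2]
tcp_rot: [3.141, -0.0, 0.112]
ft_force: [0.6, 1.2, -2.0]
opening: 0.164
```

Emit:
play_rows([
  {"linear": [0, 0, 0], "turn": 0},
  {"linear": [0, 0, 0], "turn": 0},
  {"linear": [0, 0, 0], "turn": 0},
], hand=50)

```text
t: 6.48
eef_pos: [561.7, -214.7, 347.1]
tcp_rot: [3.141, -0.0, 0.112]
ft_force: [-0.3, 0.2, -0.5]
opening: 0.426
```

```bash
python3 - <<'E'
from h import *
print(env.state()['ft_force'],rise('top','e2'))
# re-measure dish bits from saved first data in stand coordinates
ang=-7.2*np.pi/180;o=np.array([530.7,82.]);yd=np.array([-np.sin(ang),np.cos(ang)])
O=o-33*yd;H=O+136*yd;print('dish',O,'handle',H)
print('cmd path', mv((561.7,-214.6,347,.112),(H[0],H[1],375,ang)))
E
```

```text
[-0.31869773  0.18194753 -0.45584983] 45.0
dish [526.56400329  49.26021486] handle [543.60932306 184.18781424]
cmd path (array([  26.6, -398.3,  -28. ]), np.float64(0.238))
```

Emit:
play_rows([
  {"linear": [0, 0, -12], "turn": 0},
  {"linear": [0, 0, -30], "turn": 0},
  {"linear": [0, 0, -48], "turn": 0},
  {"linear": [1.5, -25, -48], "turn": 0},
  {"linear": [4.7, -70, -48], "turn": 0.05},
  {"linear": [8, -120, -48], "turn": 0.12},
  {"linear": [11.4, -170, -48], "turn": 0.2},
  {"linear": [14.7, -220, -48], "turn": 0.238},
  {"linear": [18, -270, -48], "turn": 0.238},
  {"linear": [21.4, -320, -48], "turn": 0.238},
  {"linear": [24.7, -370, -20], "turn": 0.238},
  {"linear": [26.6, -398.3, 20], "turn": 0.238},
  {"linear": [26.6, -398.3, 65], "turn": 0.238},
  {"linear": [26.6, -398.3, 110], "turn": 0.238},
  {"linear": [26.6, -398.3, 155], "turn": 0.238},
  {"linear": [26.6, -398.3, 180], "turn": 0.238},
  {"linear": [26.6, -398.3, 180], "turn": 0.238},
], hand=55)

```text
t: 8.65
eef_pos: [542.4, 184.9, 165.4]
tcp_rot: [3.14, 0.004, -0.126]
ft_force: [0.2, -0.9, 1.3]
opening: 0.58
```

```bash
python3 - <<'E'
from h import *
print(env.state()['eef_pos'],rise('top','f1'),rise('side','f1'))
a=cv2.imread('pics/f1top.png')[150:330,180:480];b=cv2.imread('pics/f1side.png')[180:360,150:390]
cv2.imwrite('pics/f1.png',np.vstack([cv2.resize(a,(500,300)),cv2.resize(b,(400,300))[:,:].copy() if 0 else cv2.copyMakeBorder(cv2.resize(b,(400,300)),0,0,0,100,0)]))
E
```

```text
[542.35483673 184.85429147 165.4140419 ] 45.0 -20.0
```

View pics/f1.png

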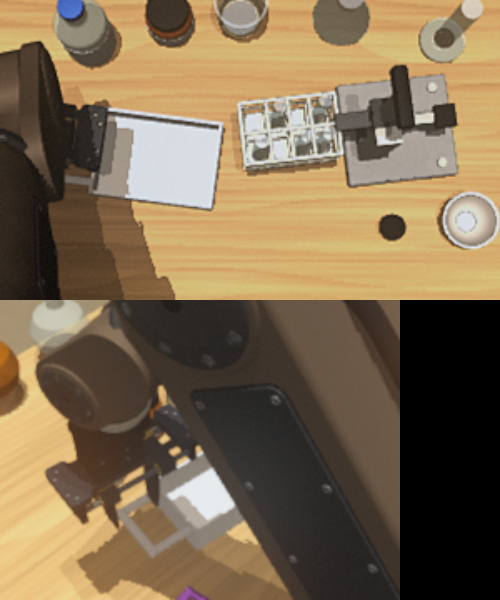

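The gripper straddles the handle bar (lower crop, about (130,510)). The jaws and the long side of the body run along the dish's y, and the rack is still at the top notch. Next I'll lower it and grip.

Emit:
play_rows([
  {"linear": [0, 0, 18], "turn": 0},
  {"linear": [0, 0, 38], "turn": 0},
  {"linear": [0, 0, 56], "turn": 0},
  {"linear": [0, 0, 67], "turn": 0},
  {"linear": [0, 0, 70], "turn": 0},
  {"linear": [0, 0, 70], "turn": 0},
])

```text
t: 9.5
eef_pos: [543.9, 184.2, 97.1]
tcp_rot: [-3.142, -0.0, -0.126]
ft_force: [-0.6, -0.7, 0.3]
opening: 0.578
```

Emit:
play_rows([
  {"linear": [0, 0, 0], "turn": 0},
  {"linear": [0, 0, 0], "turn": 0},
  {"linear": [0, 0, 0], "turn": 0},
  {"linear": [0, 0, 0], "turn": 0},
], hand=3)

```text
t: 10.0
eef_pos: [543.7, 184.2, 97.0]
tcp_rot: [3.142, -0.0, -0.126]
ft_force: [-0.1, 0.6, -0.2]
opening: 0.214
```

Emit:
play_rows([
  {"linear": [0, 0, 0], "turn": 0},
  {"linear": [0, 0, 0], "turn": 0},
])

```text
t: 10.25
eef_pos: [543.8, 184.2, 97.0]
tcp_rot: [3.142, -0.0, -0.126]
ft_force: [0.1, 0.9, -0.7]
opening: 0.125
```

```bash
python3 - <<'E'
from h import *
H0=np.array([543.6,184.2]);
# gripper offset from dish x centre zero; target handle at stand (0, 242+110), (0,242+55),(0,268)
for y in (365,270):
    t=st(0,y);print(y,t,mv((543.6,184.2,97,-.1257),(*t,97,SY)))
E
```

```text
365 [520.90541286 148.11311206] (array([-18. ,  38.6,  -0. ]), np.float64(-0.238))
270 [531.52318212  53.70832947] (array([  4.4, 131. ,  -0. ]), np.float64(-0.238))
```

Emit:
play_rows([
  {"linear": [-2, 4, 0], "turn": -0.03},
  {"linear": [-6, 12, 0], "turn": -0.08},
  {"linear": [-11, 22, 0], "turn": -0.14},
  {"linear": [-15, 32, 0], "turn": -0.2},
  {"linear": [-18, 38.6, 0], "turn": -0.238},
  {"linear": [-18, 38.6, 0], "turn": -0.238},
  {"linear": [-18, 38.6, 0], "turn": -0.238},
])

```text
t: 11.12
eef_pos: [520.9, 147.8, 96.9]
tcp_rot: [3.141, 0.001, 0.111]
ft_force: [-1.5, -4.9, 1.9]
opening: 0.127
```

```bash
cat >> h.py <<'E'
def look(tag,n='top'):
    p,d=env.read_camera(n);np.savez(f'pics/{tag}{n}.npz',p=p,d=d);cv2.imwrite(f'pics/{tag}{n}.png',p[:,:,::-1]);return p,cloud(n,d)
def dishrim(W,ylo=-1e9,zlo=38,zhi=56):
    D=W[...,:2]-S0;c,s=np.cos(SY),np.sin(SY);x=c*D[...,0]+s*D[...,1];y=-s*D[...,0]+c*D[...,1]
    return x,y
E
python3 - <<'E'
from h import *
print(env.state()['eef_pos'],env.state()['tcp_rot'])
p,W=look('g1');x,y=dishrim(W);Z=W[...,2]
cv2.imwrite('pics/g1c.png',cv2.resize(p[150:330,180:480,::-1],None,fx=2.6,fy=2.6))
m=(Z>40)&(Z<54)&(abs(x)<80)&(y>145)&(y<330)
q=np.stack([x[m],y[m]],1).astype(np.float32)
print(len(q),q.min(0),q.max(0))
for a in np.arange(165,310,15):
    k=q[(q[:,1]>a)&(q[:,1]<a+15)]
    if len(k): print(a,k[:,0].min().round(1),k[:,0].max().round(1))
E
```

```text
[520.91092125 147.84757743  96.89832495] [3.14113124e+00 5.96217299e-04 1.11332224e-01]
453 [-53.79603 152.85663] [ 55.570976 329.82245 ]
165 -53.7 54.8
180 -53.8 54.0
195 -53.6 54.4
210 -53.4 55.2
225 -53.8 55.6
240 -53.3 55.2
255 -53.3 55.2
270 -53.3 54.9
285 -53.1 54.7
300 -53.3 54.6
```

View pics/g1c.png

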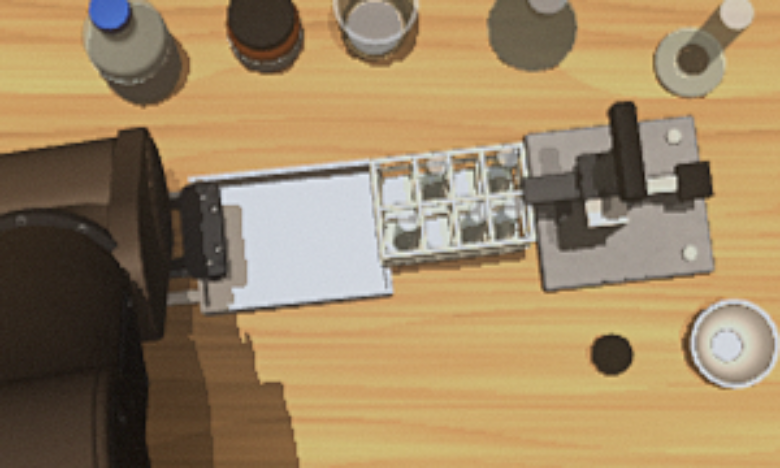

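```bash
python3 - <<'E'
from h import *
for f in ('pics/g1top.npz','pics/f1top.npz'):
    W=cloud('top',np.load(f)['d']);x,y=dishrim(W);Z=W[...,2]
    m=(Z>14)&(Z<27)&(abs(x)<80)&(y>-120)&(y<26);q=np.stack([x[m],y[m]],1).astype(np.float32)
    r=cv2.minAreaRect(q);print('foot',r, q[:,1].min())
    for a in range(-105,25,25):
        k=q[(q[:,1]>a)&(q[:,1]<a+25)];print(a,k[:,0].min().round(1),k[:,0].max().round(1))
    for a in (-60,-40,-20,0,20,40):
        k=q[(q[:,0]>a)&(q[:,0]<a+20)];print('y',a,k[:,1].min().round(1),k[:,1].max().round(1))
    m=(Z>285)&(Z<310)&(abs(x)<50)&(abs(y)<30);q=np.stack([x[m],y[m]],1).astype(np.float32);print('bar',cv2.minAreaRect(q))
E
```

```text
foot ((2.309192657470703, -41.9127197265625), (130.9605712890625, 136.3863525390625), 0.33818861842155457) -110.27019
-105 -62.6 67.6
-80 -63.0 67.1
-55 -62.8 66.8
-30 -62.9 67.6
-5 -63.5 67.2
20 -62.6 66.0
y -60 -110.2 26.0
y -40 -110.3 25.6
y -20 -110.2 25.9
y 0 -87.6 25.8
y 20 -107.8 25.9
y 40 -109.7 25.7
bar ((1.661376953125, -0.014574050903320312), (63.74970245361328, 16.9217529296875), 0.3529711961746216)
foot ((2.2955551147460938, -42.08502960205078), (130.52821350097656, 136.79830932617188), 0.32504263520240784) -110.64111
-105 -62.7 67.3
-80 -62.8 67.7
-55 -62.8 67.5
-30 -62.9 66.7
-5 -63.3 66.4
20 -62.4 66.2
y -60 -110.2 26.0
y -40 -110.6 26.0
y -20 -109.9 26.0
y 0 -87.5 25.7
y 20 -109.8 24.9
y 40 -109.8 25.9
bar ((1.6715583801269531, -0.04906463623046875), (16.939674377441406, 64.025146484375), 89.97731018066406)
```

Measured against the stand, the dish is within about 1 mm and 0.4°. I'll slide it in to handle y = 270, where the body stays clear of the rack.

Emit:
play_rows([
  {"linear": [0, 4, 0], "turn": -0.003},
  {"linear": [0, 12, 0], "turn": -0.006},
  {"linear": [0, 22, 0], "turn": -0.006},
  {"linear": [0, 34, 0], "turn": -0.006},
  {"linear": [0, 46, 0], "turn": -0.006},
  {"linear": [0, 58, 0], "turn": -0.006},
  {"linear": [0, 70, 0], "turn": -0.006},
  {"linear": [0, 82, 0], "turn": -0.006},
  {"linear": [0, 91, 0], "turn": -0.006},
  {"linear": [0, 95, 0], "turn": -0.006},
  {"linear": [0, 95, 0], "turn": -0.006},
])

```text
t: 12.55
eef_pos: [531.7, 53.0, 96.9]
tcp_rot: [3.141, -0.0, 0.118]
ft_force: [0.7, -4.5, 0.8]
opening: 0.126
```

```bash
cat >> h.py <<'E'
def dishrep(W):
    x,y=dishrim(W);Z=W[...,2];m=(Z>40)&(Z<54)&(abs(x)<80)&(y>-60)&(y<400)&(abs(x)>46)
    q=np.stack([x[m],y[m]],1)
    for a in range(20,300,20):
        k=q[(q[:,1]>a)&(q[:,1]<a+20)]
        if len(k)>6: print(a,k[:,0].min().round(1),k[:,0].max().round(1))
E
python3 - <<'E'
from h import *
print(env.state()['ft_force'])
p,W=look('g2')
cv2.imwrite('pics/g2c.png',cv2.resize(p[150:330,180:480,::-1],None,fx=2.6,fy=2.6))
dishrep(W)
E
```

```text
[ 0.71931444 -4.54912233  0.80462804]
40 -50.4 55.9
60 -51.8 56.2
80 -52.1 56.2
100 -52.1 56.7
120 -52.1 56.5
140 -52.2 56.3
160 -52.2 55.8
180 -52.5 55.7
200 -52.4 52.8
```

View pics/g2c.png

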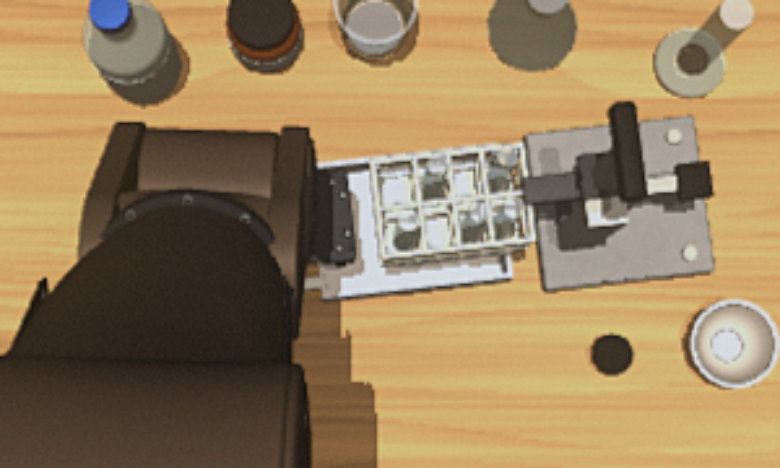

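Emit:
play_rows([
  {"linear": [0, 0, 0], "turn": 0},
  {"linear": [0, 0, 0], "turn": 0},
  {"linear": [0, 0, 0], "turn": 0},
], hand=40)

```text
t: 12.98
eef_pos: [531.6, 54.0, 96.9]
tcp_rot: [3.142, 0.0, 0.118]
ft_force: [0.3, 1.1, -0.5]
opening: 0.382
```

```bash
python3 - <<'E'
from h import *
s=env.state();print(s['joints'],s['ft_force'],s['opening'])
E
```

```text
[-2.24552080e-02  6.47210103e-01  1.94885565e+00 -1.04785635e-04
  5.45621969e-01  1.43034284e+00] [ 0.31352663  1.09288196 -0.48563418] 0.38155363697202316
```

Emit:
play_rows([
  {"linear": [0, 0, -20], "turn": 0},
  {"linear": [0, 0, -55], "turn": 0},
  {"linear": [0, 0, -90], "turn": 0},
  {"linear": [0, -10, -105], "turn": -0.15},
  {"linear": [0, -25, -105], "turn": -0.33},
  {"linear": [0, -32, -105], "turn": -0.51},
  {"linear": [0, -32, -105], "turn": -0.69},
  {"linear": [0, -32, -105], "turn": -0.87},
  {"linear": [0, -32, -105], "turn": -1.05},
  {"linear": [0, -32, -105], "turn": -1.23},
  {"linear": [0, -32, -105], "turn": -1.4},
  {"linear": [0, -32, -105], "turn": -1.53},
  {"linear": [0, -32, -105], "turn": -1.571},
  {"linear": [0, -32, -105], "turn": -1.571},
], hand=58)

```text
t: 14.72
eef_pos: [527.7, 85.7, 201.9]
tcp_rot: [-3.141, 0.0, 1.689]
ft_force: [0.3, 0.3, 0.7]
opening: 0.611
```

```bash
python3 - <<'E'
from h import *
s=env.state();print(s['eef_pos'],s['tcp_rot'],s['opening'])
p,W=look('h1');dishrep(W);p2,_=look('h1','side')
cv2.imwrite('pics/h1.png',np.hstack([cv2.resize(p[150:330,200:440,::-1],(400,300)),cv2.resize(p2[180:380,200:440,::-1],(360,300))]))
E
```

```text
[527.74957056  85.65513633 201.87982956] [-3.14149320e+00  6.20582889e-05  1.68856652e+00] 0.6107530451510083
40 -51.8 56.0
60 -52.0 56.3
80 -52.2 56.8
100 -52.2 56.4
120 -52.2 55.9
140 -52.2 56.5
160 -52.2 56.0
180 -52.5 55.7
200 -51.7 55.6
```

View pics/h1.png

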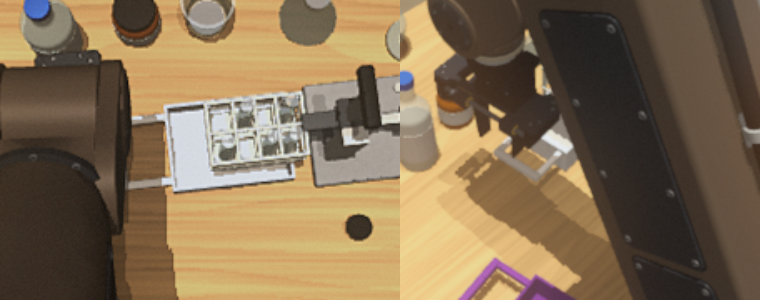

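Emit:
play_rows([
  {"linear": [0, 0, 25], "turn": 0},
  {"linear": [0, 0, 60], "turn": 0},
  {"linear": [0, 0, 88], "turn": 0},
  {"linear": [0, 0, 100], "turn": 0},
  {"linear": [0, 0, 100], "turn": 0},
  {"linear": [-3, 0, 100], "turn": 0},
  {"linear": [-7, 0, 100], "turn": 0},
  {"linear": [-11, 0, 100], "turn": 0},
  {"linear": [-15, 0, 100], "turn": 0},
  {"linear": [-18, 0, 100], "turn": 0},
  {"linear": [-20, 0, 100], "turn": 0},
  {"linear": [-20, 0, 100], "turn": 0},
])

```text
t: 16.32
eef_pos: [530.2, 65.7, 102.2]
tcp_rot: [3.141, -0.0, 1.689]
ft_force: [-1.2, 4.6, 2.9]
opening: 0.609
```

```bash
python3 - <<'E'
from h import *
s=env.state();print(s['eef_pos'],s['ft_force'],s['moment'])
p,W=look('h2');p2,_=look('h2','side');dishrep(W)
cv2.imwrite('pics/h2.png',np.hstack([cv2.resize(p[150:330,200:440,::-1],(400,300)),cv2.resize(p2[180:330,220:400,::-1],(360,300))]))
E
```

```text
[530.23589902  65.74323417 102.18871956] [-1.18499316  4.58161373  2.87509555] [0.68670749 0.02962655 0.01428383]
40 -51.4 57.3
60 -51.7 56.2
80 -52.0 56.2
100 -52.0 56.0
120 -52.1 56.5
140 -52.0 55.9
160 -52.4 56.0
180 -52.4 55.7
200 -51.8 55.6
```

View pics/h2.png

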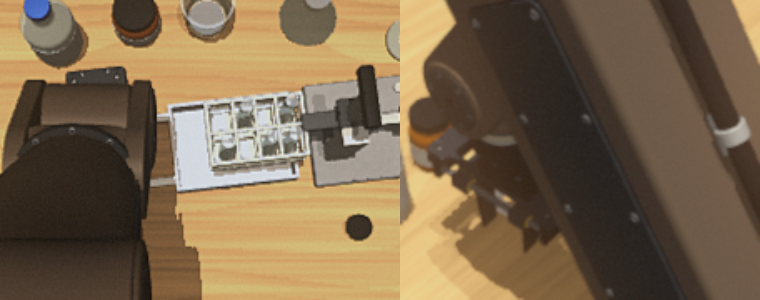

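Emit:
play_rows([
  {"linear": [-2, 0, 0], "turn": 0},
  {"linear": [-5, 0, 0], "turn": 0},
  {"linear": [-8, 0, 0], "turn": 0},
  {"linear": [-11, 0, 0], "turn": 0},
  {"linear": [-14, 0, 0], "turn": 0},
  {"linear": [-16, 0, 0], "turn": 0},
  {"linear": [-16, 0, 0], "turn": 0},
])

```text
t: 17.3
eef_pos: [532.1, 49.9, 102.1]
tcp_rot: [3.141, -0.0, 1.689]
ft_force: [-0.5, 4.9, 3.9]
opening: 0.61
```

```bash
python3 - <<'E'
from h import *
p,W=look('h3');dishrep(W)
x,y=dishrim(W);Z=W[...,2]
# front corner beyond rack sides, and foot face
for lo in(-56,40):
    m=(Z>38)&(Z<54)&(x>lo)&(x<lo+16)&(y>0)&(y<250);print('front y',np.sort(y[m])[:5].round(1))
m=(Z>14)&(Z<26)&(x>-60)&(x<-40)&(y>0)&(y<60);print('foot',np.sort(y[m])[-8:].round(1))
cv2.imwrite('pics/h3.png',cv2.resize(p[180:280,250:420,::-1],None,fx=4.5,fy=4.5))
E
```

```text
20 -50.8 56.3
40 -51.3 56.9
60 -51.8 56.6
80 -51.9 56.4
100 -51.9 56.8
120 -52.2 56.8
140 -52.1 56.4
160 -52.3 56.0
180 -51.8 55.2
front y [35.8 36.2 36.7 37.2 37.3]
front y [40.  49.7 51.9 53.8 66.5]
foot [29.6 38.  39.7 39.9 42.2 44.7 46.9 48.9]
```

View pics/h3.png

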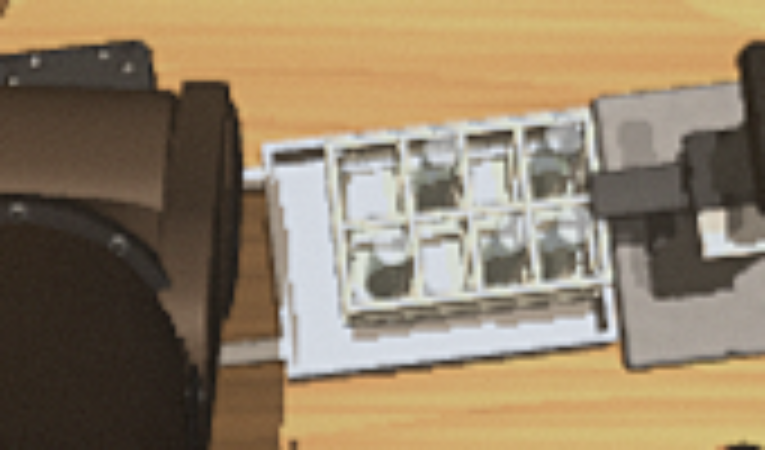

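Emit:
play_rows([
  {"linear": [-1, 0, 0], "turn": 0},
  {"linear": [-2, 0, 0], "turn": 0},
  {"linear": [-3, 0, 0], "turn": 0},
  {"linear": [-3, 0, 0], "turn": 0},
])

```text
t: 17.85
eef_pos: [532.4, 47.1, 102.1]
tcp_rot: [3.141, -0.0, 1.689]
ft_force: [-0.7, 5.7, 4.9]
opening: 0.608
```

Emit:
play_rows([
  {"linear": [-0.5, 0, 0], "turn": 0},
  {"linear": [-1, 0, 0], "turn": 0},
  {"linear": [-1, 0, 0], "turn": 0},
])

```text
t: 18.23
eef_pos: [532.5, 46.1, 102.1]
tcp_rot: [3.141, -0.0, 1.689]
ft_force: [-1.1, 7.1, 4.9]
opening: 0.611
```

Emit:
play_rows([
  {"linear": [-0.5, 0, 0], "turn": 0},
  {"linear": [-1, 0, 0], "turn": 0},
  {"linear": [-1, 0, 0], "turn": 0},
])

```text
t: 18.6
eef_pos: [532.7, 45.1, 102.1]
tcp_rot: [3.141, -0.0, 1.689]
ft_force: [-0.6, 7.4, 5.0]
opening: 0.611
```

Emit:
play_rows([
  {"linear": [-0.5, 0, 0], "turn": 0},
  {"linear": [-0.5, 0, 0], "turn": 0},
])

```text
t: 18.85
eef_pos: [532.7, 44.7, 102.1]
tcp_rot: [3.141, -0.0, 1.689]
ft_force: [-0.7, 7.4, 4.8]
opening: 0.612
```

Emit:
play_rows([
  {"linear": [-0.5, 0, 0], "turn": 0},
  {"linear": [-0.5, 0, 0], "turn": 0},
])

```text
t: 19.1
eef_pos: [532.8, 44.2, 102.1]
tcp_rot: [3.141, -0.0, 1.689]
ft_force: [-1.4, 6.7, 4.8]
opening: 0.609
```

```bash
python3 - <<'E'
from h import *
p,W=look('h4');dishrep(W)
x,y=dishrim(W);Z=W[...,2]
for lo in(-56,):
    m=(Z>38)&(Z<54)&(x>lo)&(x<lo+16)&(y>0)&(y<250);print('front y',np.sort(y[m])[:5].round(1))
cv2.imwrite('pics/h4.png',cv2.resize(p[180:280,250:420,::-1],None,fx=4.5,fy=4.5))
E
```

```text
20 -51.2 55.9
40 -51.3 56.2
60 -51.4 56.3
80 -51.9 56.2
100 -51.8 56.2
120 -52.1 55.9
140 -52.0 56.2
160 -52.0 55.7
180 -52.1 54.6
front y [30.6 30.7 30.7 31.1 31.8]
```

View pics/h4.png

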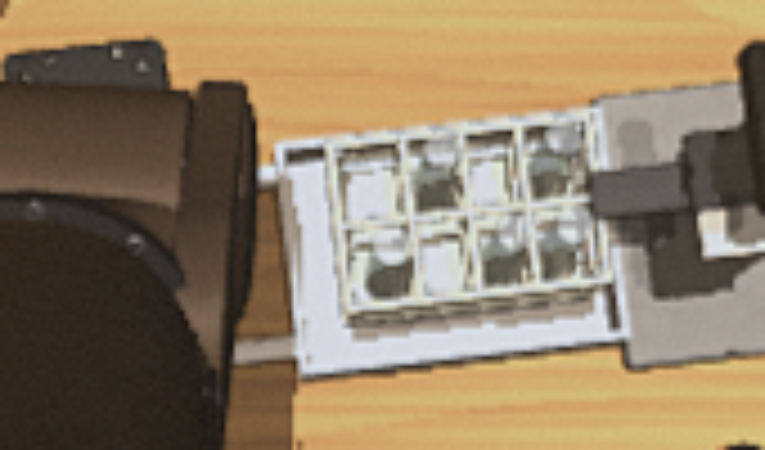

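Emit:
play_rows([
  {"linear": [-0.4, 0, 0], "turn": 0},
  {"linear": [-0.4, 0, 0], "turn": 0},
])

```text
t: 19.4
eef_pos: [532.8, 43.8, 102.1]
tcp_rot: [3.141, -0.0, 1.689]
ft_force: [-0.5, 6.8, 5.1]
opening: 0.612
```

Emit:
play_rows([
  {"linear": [-0.4, 0, 0], "turn": 0},
  {"linear": [-0.4, 0, 0], "turn": 0},
])

```text
t: 19.65
eef_pos: [532.8, 43.5, 102.1]
tcp_rot: [3.141, -0.0, 1.689]
ft_force: [-0.9, 7.7, 4.9]
opening: 0.614
```

Emit:
play_rows([
  {"linear": [-0.4, 0, 0], "turn": 0},
  {"linear": [-0.4, 0, 0], "turn": 0},
])

```text
t: 19.9
eef_pos: [532.8, 43.4, 102.1]
tcp_rot: [3.141, -0.001, 1.689]
ft_force: [-0.5, 11.4, 4.5]
opening: 0.61
```

Emit:
play_rows([
  {"linear": [-0.2, 0, 0], "turn": 0},
  {"linear": [-0.2, 0, 0], "turn": 0},
])

```text
t: 20.15
eef_pos: [532.8, 43.4, 102.1]
tcp_rot: [3.141, -0.001, 1.689]
ft_force: [-0.7, 14.5, 6.0]
opening: 0.61
```

```bash
python3 - <<'E'
from h import *
for n in('h4','h3'):
  W=cloud('top',np.load(f'pics/{n}top.npz')['d'])
  t=np.array([532.6,44.2 if n=='h4' else 49.9]);a=-0.02
  D=W[...,:2]-t;x=np.cos(a)*D[...,0]+np.sin(a)*D[...,1];y=-np.sin(a)*D[...,0]+np.cos(a)*D[...,1];z=W[...,2]-102
  for lo in range(0,420,30):
    m=(z>lo)&(z<lo+30)&(abs(x)<200)&(abs(y)<130)
    if m.sum()>5: print(n,lo,m.sum(),'y',np.percentile(y[m],[1,99]).round(0),'x',np.percentile(x[m],[1,99]).round(0))
s=env.state()['joints'];print(s.round(3))
E
```

```text
h4 0 488 y [-128.  124.] x [-21. 174.]
h4 30 832 y [-129.  116.] x [-20. 165.]
h4 60 187 y [-124.  109.] x [ -9. 159.]
h4 90 130 y [-127.  108.] x [ -9. 158.]
h4 180 70 y [-67.  44.] x [-56.  47.]
h4 210 1559 y [-67.  56.] x [-37.  44.]
h4 240 392 y [-62.  59.] x [-72.  28.]
h4 270 419 y [-62.  60.] x [-88.   7.]
h4 300 927 y [-61.  60.] x [-72. -13.]
h4 330 481 y [-50.  34.] x [-58. -17.]
h4 360 428 y [-56.  44.] x [-75. -37.]
h4 390 651 y [-62.  62.] x [-98. -50.]
h3 0 467 y [-129.  119.] x [-21. 175.]
h3 30 784 y [-129.  111.] x [-20. 165.]
h3 60 180 y [-128.  104.] x [ -9. 159.]
h3 90 118 y [-129.  101.] x [ -9. 158.]
h3 180 77 y [-67.  43.] x [-54.  46.]
h3 210 1536 y [-67.  57.] x [-36.  42.]
h3 240 416 y [-62.  59.] x [-83.  26.]
h3 270 431 y [-62.  59.] x [-92.   6.]
h3 300 954 y [-61.  60.] x [-81. -14.]
h3 330 479 y [-50.  33.] x [-58. -17.]
h3 360 429 y [-57.  48.] x [-75. -37.]
h3 390 633 y [-63.  61.] x [-109.  -50.]
[-0.043  0.638  1.946  0.002  0.557 -0.162]
```

Emit:
play_rows([
  {"linear": [1, 0, 0], "turn": 0},
  {"linear": [4, 0, 0], "turn": 0},
  {"linear": [10, 0, 0], "turn": 0},
  {"linear": [18, 0, 0], "turn": 0},
  {"linear": [20, 0, 0], "turn": 0},
])

```text
t: 20.78
eef_pos: [530.5, 62.9, 101.9]
tcp_rot: [-3.141, 0.0, 1.689]
ft_force: [0.8, -0.3, 0.0]
opening: 0.61
```

```bash
python3 - <<'E'
from h import *
for n,t,a in(('f1',(542.4,184.9,165.4),np.arctan2(184.9,542.4)),('h1',(527.7,85.7,201.9),np.arctan2(85.7,527.7)),('d1',(561.7,-214.5,320.3),np.arctan2(-214.5,561.7))):
  W=cloud('side',np.load(f'pics/{n}side.npz')['d'])
  D=W[...,:2]-np.array(t[:2]);x=np.cos(a)*D[...,0]+np.sin(a)*D[...,1];y=-np.sin(a)*D[...,0]+np.cos(a)*D[...,1];z=W[...,2]-t[2]
  for lo in range(-160,120,20):
    m=(x>lo)&(x<lo+20)&(abs(y)<80)&(z>60)&(z<500)
    if m.sum()>5: print(n,'along',-lo-20,'h min',np.percentile(z[m],[0,1,3,10]).round(0),m.sum())
E
```

```text
f1 along 100 h min [250. 250. 251. 255.] 92
f1 along 80 h min [225. 231. 235. 243.] 405
f1 along 60 h min [202. 208. 215. 226.] 529
f1 along 40 h min [129. 133. 136. 197.] 639
f1 along 20 h min [ 60.  63.  71. 104.] 966
f1 along 0 h min [60. 60. 64. 74.] 820
f1 along -20 h min [61. 62. 69. 87.] 563
f1 along -40 h min [60. 63. 69. 86.] 388
f1 along -60 h min [76. 87. 90. 98.] 77
h1 along 100 h min [241. 241. 243. 246.] 77
h1 along 80 h min [220. 225. 228. 238.] 325
h1 along 60 h min [198. 205. 210. 222.] 491
h1 along 40 h min [60. 63. 65. 76.] 1027
h1 along 20 h min [60. 65. 83. 99.] 1042
h1 along 0 h min [61. 63. 65. 98.] 616
h1 along -20 h min [61. 62. 65. 92.] 415
h1 along -40 h min [150. 153. 159. 171.] 205
h1 along -60 h min [166. 168. 171. 181.] 45
d1 along 0 h min [60. 61. 64. 71.] 135
d1 along -20 h min [ 89.  92.  95. 100.] 138
d1 along -40 h min [161. 163. 168. 175.] 73
d1 along -60 h min [182. 182. 183. 185.] 12
```

Emit:
play_rows([
  {"linear": [0, 0, -20], "turn": 0},
  {"linear": [0, 0, -60], "turn": 0},
  {"linear": [0, 0, -110], "turn": 0},
  {"linear": [0, 0, -160], "turn": 0},
  {"linear": [0, 0, -210], "turn": 0},
  {"linear": [0, 0, -260], "turn": 0},
  {"linear": [0, 0, -290], "turn": 0},
  {"linear": [-10, 0, -300], "turn": 0},
  {"linear": [-50, 0, -300], "turn": 0},
  {"linear": [-100, 0, -300], "turn": 0},
  {"linear": [-150, 0, -300], "turn": 0},
  {"linear": [-200, 0, -300], "turn": 0},
  {"linear": [-250, 0, -300], "turn": 0},
  {"linear": [-300, 0, -300], "turn": 0},
  {"linear": [-345, 0, -300], "turn": 0},
  {"linear": [-361.6, 0, -300], "turn": 0},
  {"linear": [-361.6, 0, -300], "turn": 0},
  {"linear": [-361.6, 0, -300], "turn": 0},
], hand=0)

```text
t: 23.02
eef_pos: [573.1, -295.6, 401.7]
tcp_rot: [-3.141, -0.0, 1.69]
ft_force: [0.2, -0.1, -0.0]
opening: 0.003
```

```bash
python3 - <<'E'
from h import *
s=env.state();print(s['eef_pos'],s['tcp_rot'],s['opening'],s['t'])
print(rise('top','i1'),rise('side','i1'));W=cloud('top',np.load('pics/i1top.npz')['d']);dishrep(W)
p=np.load('pics/i1top.npz')['p'];p2=np.load('pics/i1side.npz')['p']
x,y=dishrim(W);Z=W[...,2];m=(Z>38)&(Z<54)&(x>-56)&(x<-46)&(y>0)&(y<250);print('front y',np.sort(y[m])[:5].round(1),np.sort(y[m])[-3:])
cv2.imwrite('pics/i1.png',np.hstack([cv2.resize(p[140:320,240:480,::-1],(400,300)),cv2.resize(p2[130:330,200:440,::-1],(360,300))]))
E
```

```text
[ 573.12080782 -295.59726156  401.73648338] [-3.14124862e+00 -4.92258521e-04  1.68963020e+00] 0.003444020499518716 23.025
45.0 45.0
20 -51.3 56.5
40 -51.6 57.0
60 -51.4 56.3
80 -51.7 56.9
100 -51.8 56.4
120 -52.0 55.9
140 -52.4 55.8
160 -52.3 55.8
180 -51.7 54.7
front y [30.4 31.1 31.2 32.8 33. ] [178.113683   179.64828043 180.10063758]
```

View pics/i1.png

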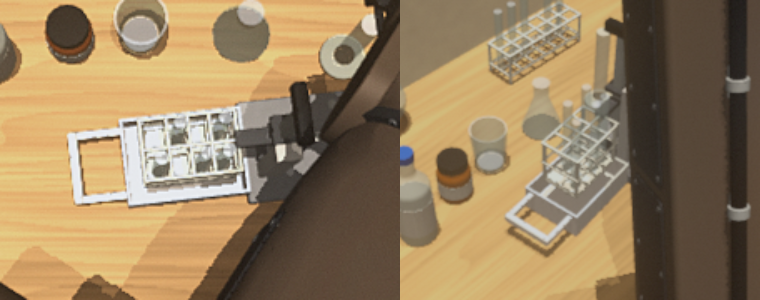

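The rack is still at the top notch (+45 mm) and the dish is home and straight. Before descending I'll check the clearance to the cylinder.

```bash
python3 - <<'E'
from h import *
for n in('top','side'):
    W=cloud(n,np.load(f'pics/{n}0.npz')['d']);m=(W[...,0]>640)&(W[...,0]<730)&(W[...,1]>-360)&(W[...,1]<-270)
    for lo,hi in((8,20),(30,80),(80,140),(140,160),(160,180)):
        q=W[m&(W[...,2]>lo)&(W[...,2]<hi)]
        if len(q): print(n,lo,len(q),np.percentile(q,[2,98],axis=0).round(0).tolist())
E
```

```text
top 8 350 [[660.0, -342.0, 8.0], [715.0, -288.0, 19.0]]
top 30 93 [[674.0, -325.0, 31.0], [694.0, -303.0, 79.0]]
top 80 118 [[674.0, -322.0, 82.0], [693.0, -303.0, 138.0]]
top 140 45 [[674.0, -321.0, 141.0], [692.0, -303.0, 159.0]]
top 160 161 [[675.0, -328.0, 162.0], [698.0, -304.0, 175.0]]
side 8 131 [[658.0, -338.0, 8.0], [711.0, -289.0, 19.0]]
side 30 110 [[670.0, -321.0, 30.0], [692.0, -301.0, 79.0]]
side 80 143 [[670.0, -321.0, 80.0], [694.0, -301.0, 138.0]]
side 140 37 [[673.0, -323.0, 141.0], [692.0, -302.0, 160.0]]
side 160 66 [[670.0, -326.0, 160.0], [698.0, -302.0, 171.0]]
```

Emit:
play_rows([
  {"linear": [0, -1, 20], "turn": 0},
  {"linear": [0, -3, 60], "turn": 0},
  {"linear": [0, -3, 105], "turn": 0},
  {"linear": [0, -3, 150], "turn": 0},
  {"linear": [0, -3, 185], "turn": 0},
  {"linear": [0, -3, 203], "turn": 0},
  {"linear": [0, -3, 208], "turn": 0},
  {"linear": [0, -3, 208], "turn": 0},
])

```text
t: 24.12
eef_pos: [570.6, -297.1, 194.9]
tcp_rot: [3.141, 0.001, 1.689]
ft_force: [0.3, 1.2, 0.6]
opening: 0.003
```

Emit:
play_rows([
  {"linear": [0, 0, 2], "turn": 0},
  {"linear": [0, 0, 4], "turn": 0},
  {"linear": [0, 0, 5], "turn": 0},
  {"linear": [0, 0, 5], "turn": 0},
])

```text
t: 24.62
eef_pos: [570.2, -297.2, 189.0]
tcp_rot: [3.142, 0.0, 1.689]
ft_force: [-0.5, 0.0, -0.8]
opening: 0.006
```

Emit:
play_rows([
  {"linear": [0, 0, 1], "turn": 0},
  {"linear": [0, 0, 2], "turn": 0},
  {"linear": [0, 0, 2], "turn": 0},
])

```text
t: 25.0
eef_pos: [570.2, -297.1, 186.8]
tcp_rot: [-3.141, -0.0, 1.689]
ft_force: [-0.9, 0.2, -0.6]
opening: 0.003
```

Emit:
play_rows([
  {"linear": [0, 0, 1], "turn": 0},
  {"linear": [0, 0, 2], "turn": 0},
  {"linear": [0, 0, 3], "turn": 0},
  {"linear": [0, 0, 3], "turn": 0},
])

```text
t: 25.5
eef_pos: [570.2, -297.2, 184.3]
tcp_rot: [3.141, 0.0, 1.689]
ft_force: [-1.5, 0.6, 3.9]
opening: 0.002
```

Emit:
play_rows([
  {"linear": [0, 0, 1], "turn": 0},
  {"linear": [0, 0, 2], "turn": 0},
  {"linear": [0, 0, 2], "turn": 0},
])

```text
t: 25.88
eef_pos: [570.2, -297.3, 182.4]
tcp_rot: [3.141, 0.001, 1.689]
ft_force: [-1.2, -1.0, 5.2]
opening: 0.006
```

Emit:
play_rows([
  {"linear": [0, 0, 1], "turn": 0},
  {"linear": [0, 0, 2], "turn": 0},
  {"linear": [0, 0, 2], "turn": 0},
])

```text
t: 26.25
eef_pos: [570.3, -297.4, 180.4]
tcp_rot: [3.141, 0.001, 1.689]
ft_force: [-1.3, -0.2, 6.1]
opening: 0.003
```

Emit:
play_rows([
  {"linear": [0, 0, 1], "turn": 0},
  {"linear": [0, 0, 2], "turn": 0},
  {"linear": [0, 0, 3], "turn": 0},
  {"linear": [0, 0, 3.6], "turn": 0},
  {"linear": [0, 0, 3.6], "turn": 0},
])

```text
t: 26.88
eef_pos: [570.3, -297.4, 176.4]
tcp_rot: [3.141, 0.001, 1.689]
ft_force: [-0.1, -2.0, 2.2]
opening: 0.003
```

```bash
python3 - <<'E'
from h import *
print(env.state()['ft_force'],rise('top','j1'),rise('side','j1'))
E
```

```text
[-0.0737009  -1.99476717  2.24292429] 33.5 31.0
```

The pawl is free and the rack is sinking, so I'll hold it down, a hair deeper.

Emit:
play_rows([
  {"linear": [0, 0, 0.3], "turn": 0},
  {"linear": [0, 0, 0.3], "turn": 0},
  {"linear": [0, 0, 0.3], "turn": 0},
  {"linear": [0, 0, 0.3], "turn": 0},
  {"linear": [0, 0, 0.3], "turn": 0},
  {"linear": [0, 0, 0.3], "turn": 0},
  {"linear": [0, 0, 0.3], "turn": 0},
  {"linear": [0, 0, 0.3], "turn": 0},
  {"linear": [0, 0, 0.3], "turn": 0},
  {"linear": [0, 0, 0.3], "turn": 0},
  {"linear": [0, 0, 0.3], "turn": 0},
  {"linear": [0, 0, 0.3], "turn": 0},
  {"linear": [0, 0, 0.3], "turn": 0},
  {"linear": [0, 0, 0.3], "turn": 0},
])

```text
t: 28.72
eef_pos: [570.2, -297.1, 176.1]
tcp_rot: [3.142, 0.0, 1.689]
ft_force: [1.6, -3.4, 2.5]
opening: 0.005
```

```bash
python3 - <<'E'
from h import *
print(env.state()['ft_force'],rise('top','j2'),rise('side','j2'))
p=np.load('pics/j2top.npz')['p'];p2=np.load('pics/j2side.npz')['p']
cv2.imwrite('pics/j2.png',np.hstack([cv2.resize(p[140:320,240:480,::-1],(400,300)),cv2.resize(p2[130:330,200:440,::-1],(360,300))]))
E
```

```text
[ 1.62997776 -3.38752762  2.52768092] -12.5 28.5
```

View pics/j2.png

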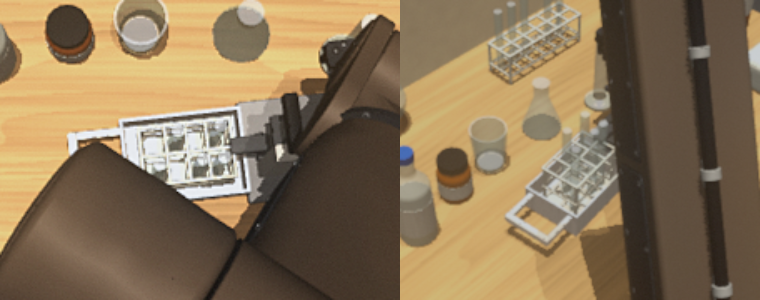

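The rack is on the dish floor: the rail reads about 2.5 mm from the top camera. The side value of 28.5 is a mismatch because the dish walls hide the lower wires. Next I'll let the pawl up gently and withdraw.

Emit:
play_rows([
  {"linear": [0, 0, -2], "turn": 0},
  {"linear": [0, 0, -5], "turn": 0},
  {"linear": [0, 0, -9], "turn": 0},
  {"linear": [0, 0, -15], "turn": 0},
  {"linear": [0, 0, -35], "turn": 0},
  {"linear": [0, 0, -70], "turn": 0},
  {"linear": [0, 0, -115], "turn": 0},
  {"linear": [0, 0, -160], "turn": 0},
  {"linear": [-20, 0, -190], "turn": 0},
  {"linear": [-60, 0, -200], "turn": 0},
  {"linear": [-110, 0, -200], "turn": 0},
  {"linear": [-160, 0, -200], "turn": 0},
  {"linear": [-200, 0, -200], "turn": 0},
  {"linear": [-215, 0, -200], "turn": 0},
  {"linear": [-215, 0, -200], "turn": 0},
  {"linear": [-215, 0, -200], "turn": 0},
])

```text
t: 30.82
eef_pos: [595.6, -509.7, 376.2]
tcp_rot: [-3.141, -0.0, 1.689]
ft_force: [-0.1, -0.0, -0.6]
opening: 0.004
```

```bash
python3 - <<'E'
from h import *
s=env.state();print(s['eef_pos'],s['t'],s['ft_force'],rise('top','k1'),rise('side','k1'))
W=cloud('top',np.load('pics/k1top.npz')['d']);dishrep(W)
x,y=dishrim(W);Z=W[...,2];m=(Z>38)&(Z<54)&(x>-56)&(x<-46)&(y>0)&(y<250);print('front y',np.sort(y[m])[:5].round(1))
m=(Z>225)&(Z<255)&(abs(x)<50)&(abs(y)<30);print('bar z',np.median(Z[m]),m.sum())
m=(abs(x)<14)&(y>-97)&(y<-72)&(Z>90)&(Z<120);print('pad z',np.median(Z[m]),m.sum())
p=np.load('pics/k1top.npz')['p'];p2=np.load('pics/k1side.npz')['p'];p0=np.load('pics/top0.npz')['p']
for a in((430,475,145,190),(365,405,138,180),(305,343,133,175),(265,298,140,180),(208,255,145,190),(443,482,263,302),(405,426,276,296)):
    A=p0[a[2]:a[3],a[0]:a[1]].astype(float);B=p[a[2]:a[3],a[0]:a[1]].astype(float);print(a[:1],abs(A-B).mean().round(1))
cv2.imwrite('pics/k1.png',np.hstack([cv2.resize(p[110:320,200:500,::-1],(440,308)),cv2.resize(p2[100:330,200:460,::-1],(348,308))]))
E
```

```text
[ 595.55693035 -509.73093238  376.16168931] 30.825 [-0.05224565 -0.01555087 -0.60353021] -12.5 28.5
20 46.9 56.1
40 51.9 56.5
60 51.6 56.5
80 -51.5 56.6
100 -51.7 56.5
120 -51.9 56.1
140 -52.1 55.9
160 -52.4 55.6
180 -51.8 54.8
front y [84.1 86.6 89.  89.3 90.7]
bar z 240.23934411057866 365
pad z 107.56922335651599 158
(430,) 21.4
(365,) 19.2
(305,) 20.3
(265,) 14.0
(208,) 18.9
(443,) 88.3
(405,) 53.5
```

View pics/k1.png

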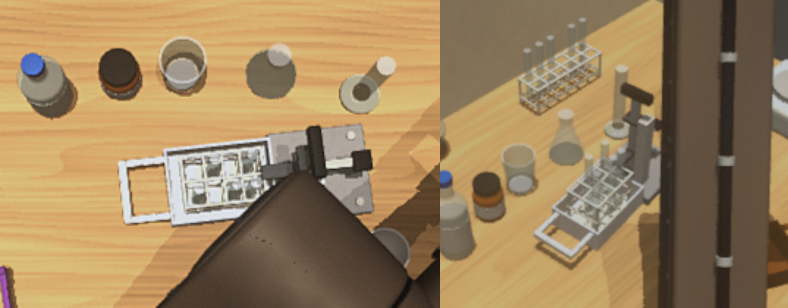

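```bash
python3 - <<'E'
from h import *
W0=cloud('top',np.load('pics/top0.npz')['d']);W1=cloud('top',np.load('pics/k1top.npz')['d'])
for a in((430,475,145,190),(365,405,138,180),(305,343,133,175),(265,298,140,180),(208,255,145,190)):
    f=lambda W:(lambda w:np.percentile(w[w[:,2]>8],[3,97],axis=0)[:,:2])(W[a[2]:a[3],a[0]:a[1]].reshape(-1,3))
    print((f(W1)-f(W0)).round(1).tolist())
env.job_done()
E
```

```text
[[-0.7, -1.3], [-0.8, -0.3]]
[[-0.0, -0.3], [-1.4, -0.0]]
[[-0.1, 0.0], [-0.1, 0.0]]
[[0.2, -0.5], [-0.3, -0.1]]
[[0.0, -0.0], [-0.4, 0.4]]
the job is handed in; nothing more can be done
```

The job is finished and handed in at about 31 s of the 66 s allowed; no verdict came back.

- **Rack raised:** I lifted the rack by its bar to about 63 mm on the rail, short of the upper stop. It then settled onto the top notch at 60 mm, and the pawl held it after I let go.
- **Dish slid in:** I straightened the white dish and slid it under the rack, finishing with a push on the handle bar. The push ended at 14.5 N in total; I estimate about 7 N of that pressed on the foot, taking off roughly 7 N of sliding drag. I then let go of it.
- **Rack lowered:** I pressed the pawl's pad down about 9 mm. The highest force I read was about 6 N, read between moves. I held it until the rack had sunk onto the dish floor, then let the pawl up and withdrew the arm.

**Last checks**
- **Rail:** it reads about 2 to 2.5 mm in the top camera, and the bar top is at 240 mm, as expected for the rack on the dish floor.
- **Pawl:** the pad is back at its rest height of 107.6 mm.
- **Dish:** it is within about 1 mm of centre and about 0.4° of straight.
- **Glassware:** the measuring cylinder, conical flask, beaker, reagent jar and water bottle show shifts of 1.4 mm or less, within the camera's accuracy.

**Checks that failed or disagreed**
- **Side camera:** its rail estimate after lowering (28.5) was wrong, because the dish walls hide the lower part of the rack.
- **Stopper and basin:** the arm hid most of that area in the last picture, so I could not confirm these two at the end. Nothing went near them.
- **Dish's front edge:** it was also hidden in the last picture. It read 30 to 31 mm, against the foot face at 30 mm, before I lowered the rack.

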